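# Park the laboratory flywheel just past its roller catch

## Task

Park the flywheel that has the spring-roller catch for the next class: take its upright handle and turn the wheel counter-clockwise seen from above, until the lug on its rim has pushed over the hard spot at the roller, then stop with the lug just past the roller (no more than about 25 degrees beyond it) and let go. Do not overrun: at no time may the lug go an eighth of a turn beyond the roller. Leave the plain wheel next to it, which has no roller, alone.

Things in the scene. Friction and masses are not known exactly. Their poses are not given: they have to be found in the camera images.
- flywheel (a joint): angle in rad of the flywheel's lug past the roller of its catch: 0 with the lug exactly at the roller, growing counter-clockwise seen from above. Starts at -1.25 to -0.75; stops at -1.6 and 1.4. Roller and lug touch from -0.14 to 0.14: the roller resists up to 0 (about 8 N at the handle, 3 N of friction elsewhere), beyond 0.05 it pushes the lug on. Elsewhere the wheel stays where left
- axle (a point): hub top on the flywheel's vertical spindle, 74 mm above the table; hub 36 mm across. The flywheel is a level dark steel disc 200 mm across, top face 66 mm up, with a bright round-nosed lug (20 mm wide) reaching 12 mm beyond its rim. At the rim a white spring roller, 20 mm across, stands before a grey block (top 72 mm up) on an arm of the fixed base
- crank_handle: upright handle of the flywheel with the catch: black cylinder 24 mm across, 50 mm tall, spinning freely about its own axis, 70 mm from the spindle, exactly opposite the lug. Origin at its centre, 94 mm above the table; its foot is 3 mm above the wheel. With the lug at the roller, the handle lies straight across the spindle from the roller
- plain_handle: the same kind of handle (24 mm across, 50 mm tall, origin at its centre, 94 mm above the table) on the neighbouring plain wheel, also 200 mm across, but with no lug, no roller and no arm on its base. To be left alone

How it is judged:
By the outcome, as a careful person would: the job done as asked, in the order asked, and still so for the second after the job is handed in, with the robot touching nothing.
It also fails if it takes over 34 s, if anything falls off the work surface, if the arm or the gripper's body presses on something with over 40 N, if the wrist force passes 120 N, or if a joint passes its speed limit or range.

## Robot

A 6-joint arm with a two-finger parallel gripper is mounted at the origin on the work surface. World frame = base frame: x ahead of the robot, y to its left, z up, the work surface at z = 0. Lengths are in m, angles in rad, forces in N, time in s.
With the tool pointing down it reaches from about 0.35 to 0.975 m from the base axis. Payload 17.4 kg.
Tool frame: the origin (TCP) lies midway between the tips of the shut fingers; the grasp point (between the pads) lies 19 mm behind it (hold_point_z is the x of the grasp point in the tool frame, in m); x points along the fingers, y is the direction in which the jaws open and shut, and the axes are right-handed (so a half turn about x gives the same grasp; the last joint's range is limited). The gripper opens to 85 mm and grips with 20 to 120 N. Pads are 22 mm wide; open, the fingers measure 114 mm over their backs; the gripper's body (76 mm by 85 mm) begins 54 mm behind the grasp point. The pads swing forward as they close: fully open they stand 13 mm farther back than shut.
Start: joints at [-1.327, 0.116, 1.442, -0, 1.584, -0.038], TCP at [0.188, -0.648, 0.231] pointing down, gripper open.
Joint ranges: [-2.83, 2.83], [-0.83, 2.19], [0.07, 2.5], [-1.14, 4.28], [0.01, 3], [-2.97, 2.97]. Speed limits (rad/s): [1.89, 1.89, 2.22, 3.14, 3.14, 3.14].

## Interface

Orientations are given as a 3x3 rotation matrix whose columns are the frame's x, y, z axes.
In Python, from cell import reach, move_straight, goto_joints, grip, hold, ik, state, grab_frame, PlanningError, hand_in, masks_of, hold_point_z gives the robot as it stands. Calls block until the motion is done:
- reach(position, orientation): joint-space move of the TCP to a pose.
- move_straight(position, ori=None, speed=0.15, guard=None): straight line of the TCP; ori=None keeps the orientation; speed is the mean speed in m/s. With guard (N) it stops when the force on the tool has changed by that much, and returns True; else False.
- goto_joints(angles): joint-space move.
- grip(opening, effort=None): finger opening in m; effort is the grip in N (None keeps the last); returns when the fingers have stopped.
- hold(seconds).
- ik(position, orientation): joint angles nearest the present ones, or None.
- state(): the state.
- grab_frame(name): name is "side" or "top"; returns a dict with "frame" (384x512x3 uint8, red, green, blue), "mtx" (3x3 intrinsics, pixels), "xyz" and "attitude" of the camera in the world. Camera axes: x right, y down, z forward; pixel columns grow to the right and rows downward; lengths in m; the calibration is good to about 2 mm. A picture is of the moment at which its call begins. There is no depth.
A pose or a line that the arm cannot do raises PlanningError and nothing moves.
- hand_in(): hands the job in, once; it reports no verdict.
Trained networks look in the newest picture that a camera, given by its name, has taken for a name from the list of things; names that differ only in an ending like _2 or _b are one class to them, and where a whole thing is asked for, a point or a joint stands for the part that bears it (a point fixed in the world has none). Each returns a list of dicts, best first, with "confidence" (0 to 1); they miss things now and then, are a little off and sometimes report something else, mostly with a low value. They report only what shows in the picture. A call takes as long as a camera call.
- masks_of(camera, label): "pixels" (384x512 bool, what is visible of it) and "rect" ([left, top, width, height] in pixels, round what is visible of it).
The state is a dict: "clock": time; "joint_pos": joint angles; "joint_vel": joint speeds; "joint_efforts": joint torques, N m; "tcp_pos": TCP position; "tcp_rot": TCP orientation; "contact_force": force on the tool from outside, world axes, zero at the start; "moment": the same for the moment, N m; "gripper_width": finger opening in m.
Only numpy, scipy, OpenCV 4.12 (cv2) and the standard library are available. Lean on these libraries where they do the work, as an engineer would, in place of code of your own. Each camera call takes 0.05 s, during which the arm holds its last target.

## Working session

There is one attempt and no reset: what is moved stays moved. The work goes in short steps, each a Python script; the robot and the scene stay as the last script left them, time stands still between calls to the robot, and variables do not carry over. Pictures are saved under pics/ and viewed, and the job is handed in when it is done.

```bash
mkdir -p pics; ls
python3 - <<'E'
from cell import *
import cv2,numpy as np
s=state();print(s['clock'],s['tcp_pos'],s['tcp_rot'],hold_point_z)
for n in ('top','side'):
    f=grab_frame(n);cv2.imwrite(f'pics/{n}0.png',f['frame'][:,:,::-1]);print(n,f['mtx'],f['xyz'],f['attitude'])
    for l in ('crank_handle','plain_handle','flywheel','axle'):
        for r in masks_of(n,l):print(l,r['confidence'],r['rect'],np.argwhere(r['pixels']).mean(0)[::-1])
E
```

```text
pics
0.0 [ 0.18767418 -0.64818105  0.23055844] [[-2.52417810e-04  2.78116303e-01 -9.60547374e-01]
 [ 1.12656077e-03 -9.60546716e-01 -2.78116409e-01]
 [-9.99999334e-01 -1.15231653e-03 -7.08558182e-05]] -0.0187
top [[376.13661367   0.         256.73061812]
 [  0.         376.13661367 194.27980896]
 [  0.           0.           1.        ]] [ 0.45054546 -0.0294397   0.85624922] [[-0.00764775 -0.99645114  0.08382503]
 [-0.99997007  0.00752294 -0.00180465]
 [ 0.00116763 -0.08383632 -0.99647885]]
crank_handle 0.74 [308.7, 168.1, 18.1, 15.0] [319.82236842 174.19736842]
crank_handle 0.71 [303.5, 138.9, 100.1, 90.9] [350.25308016 182.09102769]
plain_handle 0.64 [80.8, 195.8, 19.3, 13.2] [ 89.96634615 201.95192308]
flywheel 0.6 [302.6, 138.0, 102.1, 93.5] [350.18661373 182.26403857]
axle 0.75 [301.5, 135.7, 103.9, 94.4] [350.12084507 182.2471831 ]
side [[404.78876359   0.         250.07888233]
 [  0.         404.78876359 198.66455914]
 [  0.           0.           1.        ]] [0.24715197 0.65545078 0.66702913] [[-9.38584973e-01 -2.09638924e-01  2.74061618e-01]
 [-3.45048183e-01  5.70236379e-01 -7.45501323e-01]
 [ 6.18991641e-06 -7.94280803e-01 -6.07550826e-01]]
crank_handle 0.75 [242.2, 161.0, 8.1, 17.7] [246.9483871  170.08387097]
plain_handle 0.82 [168.8, 302.3, 19.4, 33.2] [179.61398964 319.01554404]
flywheel 0.65 [225.7, 144.2, 71.0, 47.0] [260.40182648 169.4238965 ]
axle 0.55 [226.3, 147.9, 71.3, 47.2] [260.61991794 169.93472585]
```

View pics/top0.png

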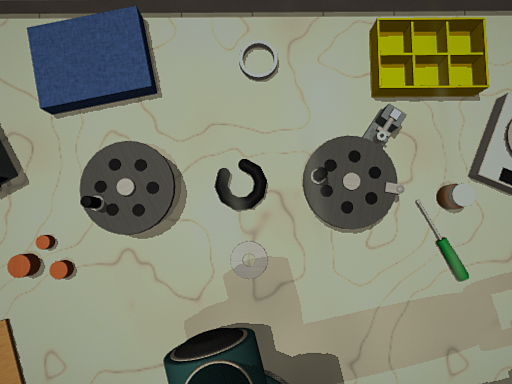

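View pics/side0.png

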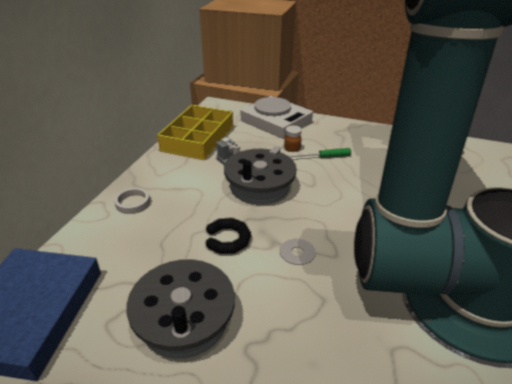

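Run:
```python
import cv2
a=cv2.imread('pics/top0.png')[120:250,280:430];b=cv2.imread('pics/side0.png')[125:210,200:320]
cv2.imwrite('pics/c1.png',cv2.resize(a,None,fx=5,fy=4.5,interpolation=2));cv2.imwrite('pics/c2.png',cv2.resize(b,None,fx=6,fy=6,interpolation=2))
```

```text
(no output)
```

View pics/c1.png

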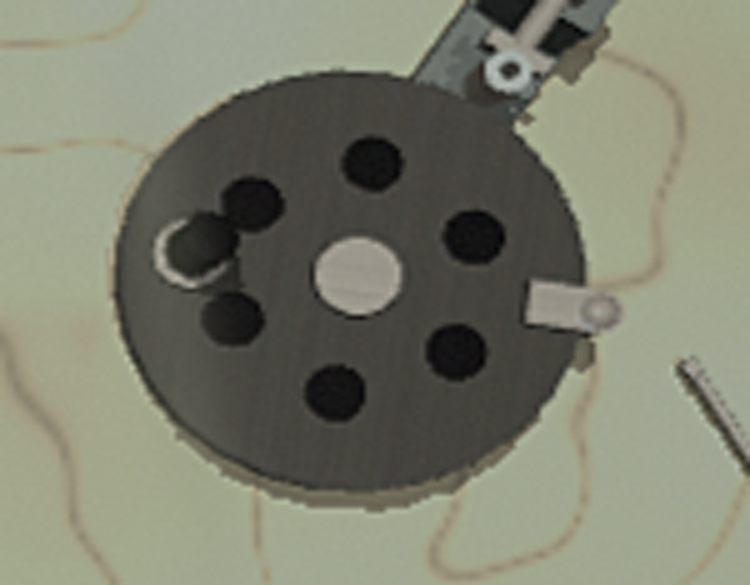

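View pics/c2.png

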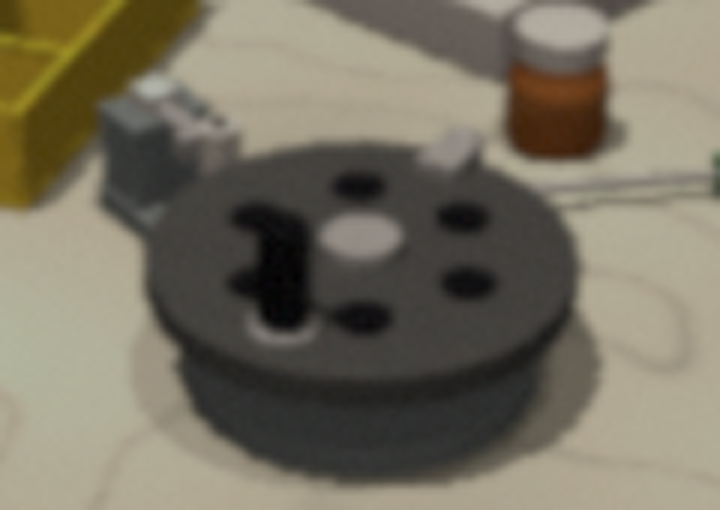

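The top view shows the catch wheel on the right: hub at about (351.6,181), handle base ring at (318.6,176), lug nose at (400,189) and white roller at (381.6,136). The plain wheel is on the left, with its handle at (90,202). The side view agrees: catch handle at (247,170), hub at (260,165). Next I triangulate.

```bash
cat > h.py <<'E'
from cell import *
import cv2,numpy as np
def ray(f,p):
    R=np.array(f['attitude']);d=R@np.linalg.solve(f['mtx'],[p[0],p[1],1.]);return np.array(f['xyz']),d
def onz(f,p,z):
    o,d=ray(f,p);return o+d*(z-o[2])/d[2]
def tri(f,p,g,q):
    o,d=ray(f,p);u,e=ray(g,q);A=np.c_[d,-e];t=np.linalg.lstsq(A,u-o,rcond=None)[0]
    a,b=o+d*t[0],u+e*t[1];return (a+b)/2,np.linalg.norm(a-b)
E
python3 - <<'E'
from h import *
T=grab_frame('top');S=grab_frame('side')
print('hub',tri(T,(351.6,181.1),S,(260.2,164.7)),onz(T,(351.6,181.1),.074))
print('handle',tri(T,(319.8,174.2),S,(246.9,170.1)),onz(T,(318.6,176),.067),onz(T,(320.6,173.3),.119))
print('side handle ctr',onz(S,(246.9,170.1),.094),'hub',onz(S,(260.2,164.7),.074))
h=onz(T,(351.6,181.1),.074);a={}
for n,p,z in(('lug',(400,188.9),.068),('roller',(381.6,136),.07),('base',(318.6,176),.067),('htop',(320.6,173.3),.119)):
    q=onz(T,p,z)-h;a[n]=np.arctan2(q[1],q[0]);print(n,q,np.hypot(*q[:2]),np.degrees(a[n]))
print('ang',a['lug']-a['roller'])
# plane fit: rim
m=masks_of('top','flywheel')
E
```

```text
hub (array([ 0.54330535, -0.23084848,  0.06928567]), np.float64(0.0004342823501093892)) [ 0.54254261 -0.22970344  0.074     ]
handle (array([ 0.55535707, -0.16013926,  0.09263963]), np.float64(0.000635256760042473)) [ 0.55474339 -0.16200184  0.067     ] [ 0.55322574 -0.15733719  0.119     ]
side handle ctr [ 0.5549412 -0.1581462  0.094    ] hub [ 0.54117929 -0.22380671  0.074     ]
lug [-0.01659469 -0.10304309 -0.006     ] 0.1043707955716294 -99.14871102380883
roller [ 0.09649083 -0.06760857 -0.004     ] 0.1178193551729843 -35.01791200316895
base [ 0.01220078  0.06770161 -0.007     ] 0.06879220036123082 79.78414409370271
htop [0.01068313 0.07236626 0.045     ] 0.07315055838753973 81.60231658241945
ang -1.1192935948449207
```

```bash
cat >> h.py <<'E'
H=np.array([.5430,-.2300]);Z=.082;SG=1
def pose(deg,z=Z,r=.07,sg=1):
    a=np.radians(deg);y=sg*np.array([-np.sin(a),np.cos(a),0]);x=np.array([0,0,-1.]);
    return np.array([H[0]+r*np.cos(a),H[1]+r*np.sin(a),z]),np.c_[x,y,np.cross(x,y)]
E
python3 - <<'E'
from h import *
for sg in(1,-1):
    for d in(81,100,120,145,161):
        q=ik(*pose(d,sg=sg));print(sg,d,None if q is None else np.round(q,2))
E
```

```text
1 81 None
1 100 [-0.34 -0.06  1.87 -0.    1.33  2.63]
1 120 [-0.37 -0.11  1.91 -0.    1.34  2.25]
1 145 [-0.42 -0.14  1.94 -0.    1.34  1.76]
1 161 [-0.46 -0.14  1.95  0.    1.34  1.44]
-1 81 [-0.33 -0.02  1.82 -0.    1.33 -0.17]
-1 100 [-0.34 -0.06  1.87 -0.    1.33 -0.52]
-1 120 [-0.37 -0.11  1.91 -0.    1.34 -0.89]
-1 145 [-0.42 -0.14  1.94 -0.    1.34 -1.38]
-1 161 [-0.46 -0.14  1.95 -0.    1.34 -1.7 ]
```

Run:
```python
from h import *
p,R=pose(81,.21,sg=-1);reach(p,R);print(state()['clock'])
f=grab_frame('side');cv2.imwrite('pics/side1.png',f['frame'][:,:,::-1])
p,_=pose(81,Z,sg=-1)
print(move_straight(p,None,.12,guard=12));s=state();print(s['clock'],s['tcp_pos'],s['contact_force'])
f=grab_frame('side');cv2.imwrite('pics/side2.png',cv2.resize(f['frame'][90:240,150:350,::-1],None,fx=4,fy=4))
```

```text
2.8333
False
4.1 [ 0.55437702 -0.16101665  0.08291987] [-0.47159107  0.49835365  0.40007619]
```

View pics/side2.png

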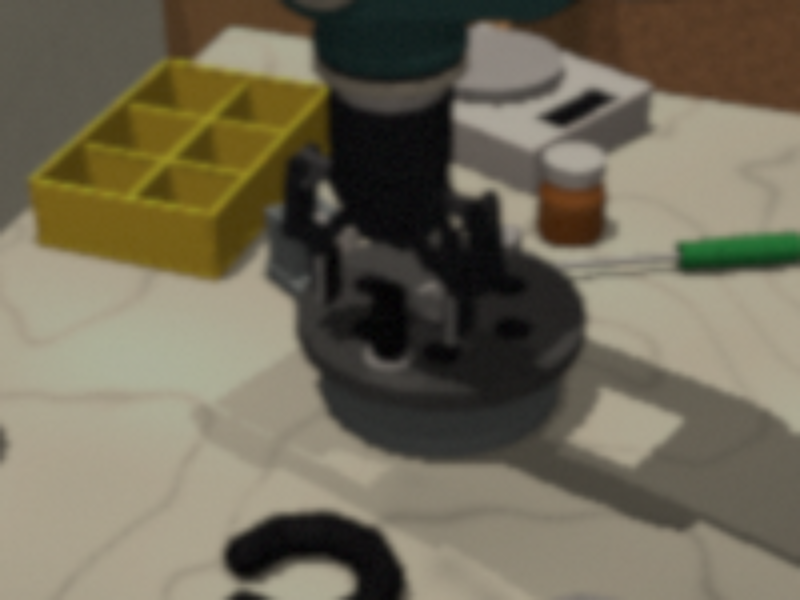

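The handle (385,320 in the crop) stands midway between the finger tips at about (330,300) and (450,340). I'll grip it and turn the first part of the arc.

Run:
```python
from h import *
grip(.0,40);s=state();print(s['clock'],s['tcp_pos'],s['gripper_width'],np.round(s['contact_force'],1))
for d in(90,100,110):
    p,R=pose(d,sg=-1);move_straight(p,R,.05);s=state();print(d,round(s['clock'],2),s['gripper_width'],np.round(s['contact_force'],1),np.round(s['tcp_pos']-p,4))
f=grab_frame('top');cv2.imwrite('pics/top3.png',cv2.resize(f['frame'][90:240,270:470,::-1],None,fx=4,fy=4))
```

```text
4.7333 [ 0.55422288 -0.16091932  0.08238455] 0.02291381926500108 [0.2 0.7 3. ]
90 5.1 0.02288748706188773 [-3.1 -0.1  6. ] [-0.     -0.0002  0.0004]
100 5.49 0.02312289589410968 [-1.9 -3.4  5.9] [ 0.0002 -0.0003  0.0004]
110 5.88 0.02340186084147814 [-1.3 -5.   5.5] [ 0.0003 -0.0005  0.0004]
```

View pics/top3.png

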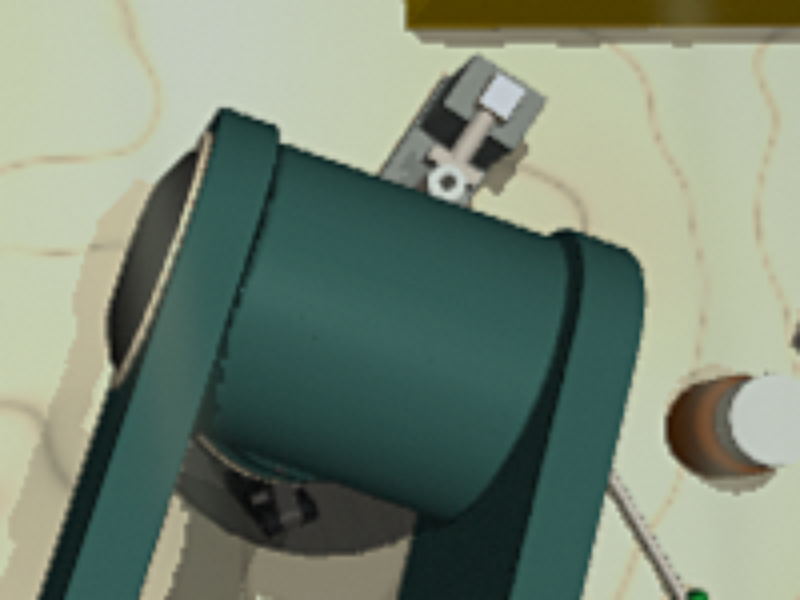

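The grip is good and the forces stay small, so the arc geometry fits. The roller is at (382,135.5), unchanged. I'll continue over the hard spot.

Run:
```python
from h import *
for d in(120,130,135,138,141,144,146,148,150,152,154,157,160):
    p,R=pose(d,sg=-1);move_straight(p,R,.04);s=state();F=np.array(s['contact_force']);q=s['tcp_pos'][:2]-H
    a=np.radians(d);print(d,round(s['clock'],2),round(s['gripper_width'],4),'tan',round(-F[0]*np.sin(a)+F[1]*np.cos(a),1),'rad',round(F[0]*np.cos(a)+F[1]*np.sin(a),1),'act',round(np.degrees(np.arctan2(q[1],q[0])),2))
hold(.3);s=state();print(s['contact_force'])
f=grab_frame('top');cv2.imwrite('pics/top4.png',cv2.resize(f['frame'][90:240,270:470,::-1],None,fx=4,fy=4))
f=grab_frame('side');cv2.imwrite('pics/side4.png',cv2.resize(f['frame'][90:240,150:350,::-1],None,fx=4,fy=4))
```

```text
120 6.39 0.0232 tan 2.9 rad -5.2 act 119.92
130 6.85 0.0231 tan 2.3 rad -6.4 act 130.0
135 7.15 0.023 tan 2.7 rad -7.3 act 135.01
138 7.4 0.0226 tan -2.3 rad -7.8 act 137.6
141 7.65 0.023 tan -6.1 rad -7.5 act 140.24
144 7.9 0.0231 tan -5.5 rad -8.2 act 143.37
146 8.15 0.0229 tan -4.5 rad -8.9 act 145.36
148 8.4 0.023 tan -2.8 rad -8.3 act 147.55
150 8.65 0.0231 tan -0.7 rad -8.3 act 149.78
152 8.9 0.023 tan 1.3 rad -9.2 act 151.93
154 9.15 0.0228 tan 0.5 rad -9.4 act 153.89
157 9.4 0.0231 tan 1.2 rad -9.8 act 156.96
160 9.65 0.0234 tan 1.2 rad -9.0 act 160.01
[ 7.72009375 -5.94638671  1.04121995]
```

View pics/top4.png

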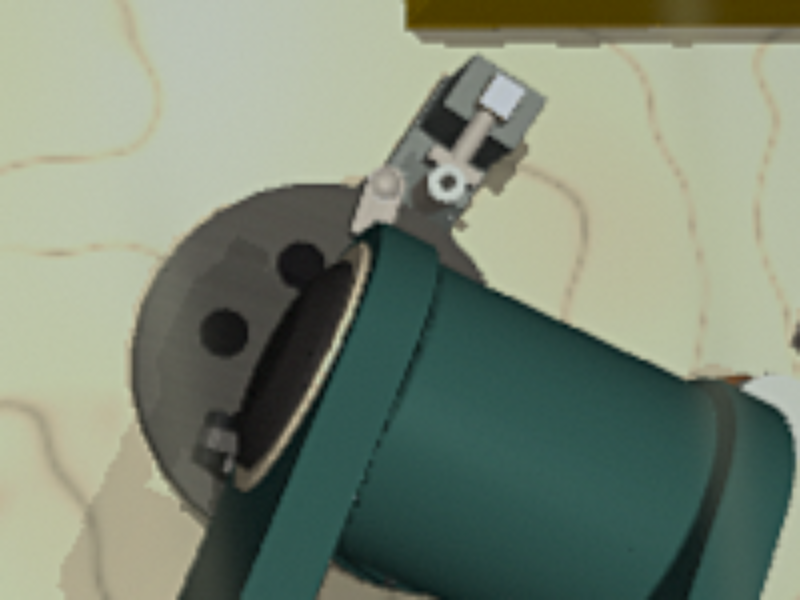

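View pics/side4.png

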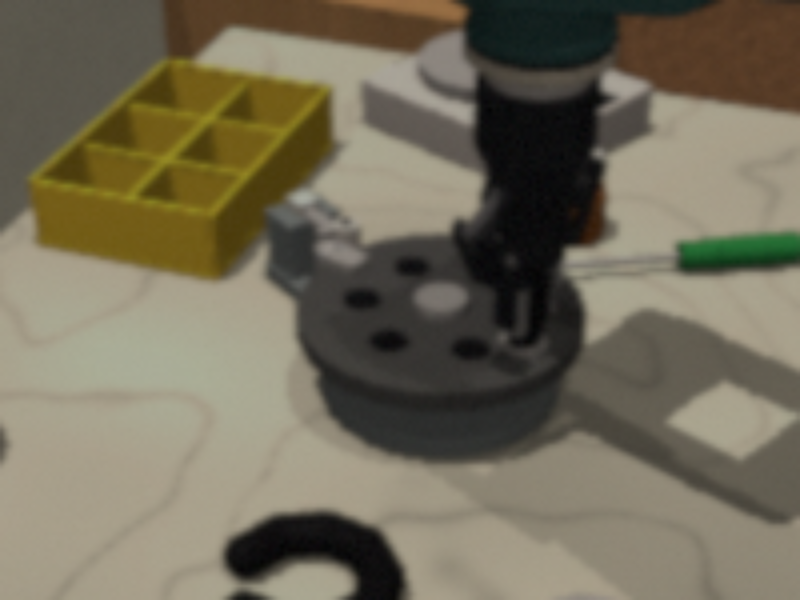

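The lug nose (386,184 in the crop) is just past the roller (448,182). The force signature (contact from about 137°, ending at about 153°) agrees with the zero at 145°. I'll release, back off and check.

Run:
```python
from h import *
grip(.06);s=state();print(s['clock'],s['gripper_width'],np.round(s['contact_force'],1))
p,R=pose(160,.22,sg=-1);print(move_straight(p,None,.12));
goto_joints([-1.2,.0,1.5,0,1.58,-.5]);s=state();print(s['clock'],s['tcp_pos'],np.round(s['contact_force'],1))
f=grab_frame('top');cv2.imwrite('pics/top5.png',cv2.resize(f['frame'][90:240,270:470,::-1],None,fx=4,fy=4));cv2.imwrite('pics/top5f.png',f['frame'][:,:,::-1])
```

```text
10.4917 0.05967510545298928 [ 0.5  0.1 -0.9]
False
13.425 [ 0.25718057 -0.58896995  0.27071473] [-0.3  0.6  0.1]
```

View pics/top5.png

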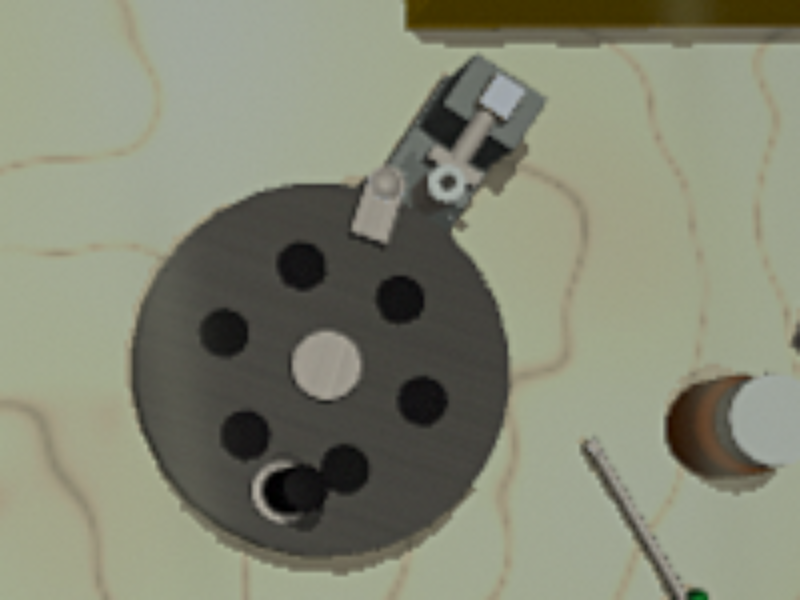

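View pics/top5f.png

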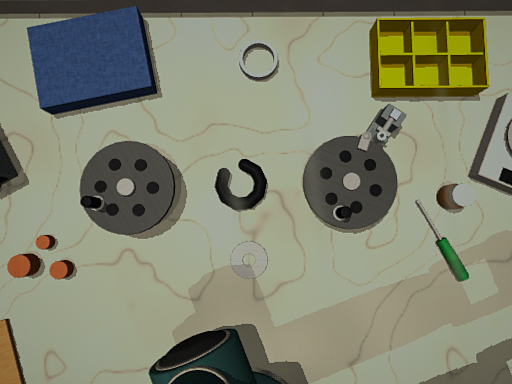

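The lug nose (386,185) is just past the roller (448,182), the handle is free, and the plain wheel looks unmoved. One numeric check, then I'll hand in.

Run:
```python
from h import *
T=grab_frame('top');h=onz(T,(351.6,181.3),.074)
A=[np.degrees(np.arctan2(*(onz(T,p,z)-h)[1::-1])) for p,z in(((366.5,136.3),.068),((382,135.5),.07),((341,212.7),.067))]
print(A,A[0]-A[1],A[2]-180-A[1]);
if 9<A[0]-A[1]<22: print(hand_in(),state()['clock'])
```

```text
[np.float64(-20.40862925120232), np.float64(-34.96031113690432), np.float64(161.09716926797034)] 14.551681885702003 16.057480404874667
the job is handed in; nothing more can be done
the job is handed in; nothing more can be done
```

The flywheel with the catch is parked with its lug about 15° past the roller, and the job is handed in at about 13.5 s of robot time.

I gripped its upright handle and turned it about 80° counter-clockwise. It went over the hard spot at the roller; then I stopped, let go and moved the arm clear.

- **Lug position:** the last top picture gives 14.6° past the roller measured from the lug, and 16.1° from the handle's base. The limits are 25° at rest and 45° at any time. The handle never went more than about 15° past the roller.
- **Catch passed:** the force at the handle rose and fell between about 8° before and 8° after the roller, which matches the described contact range.
- **Forces and surroundings:** forces read at the steps stayed around 10 N or less. By eye, the plain wheel looks the same in the first and last top pictures, and nothing else looks moved.
- **Disagreement:** the hub height from the two cameras came out 5 mm low (69 mm against the stated 74 mm). I put that down to blurred picking in the side view. The handle's height agreed (93 mm against 94 mm).

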